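# Reset and relock the stop of a laundry-ball dispenser, then meter out one dose

## Task

The laundry-ball dispenser is set too wide: loosen the two-armed jam nut (counter-clockwise) by well over half of its travel, turn the black bar-headed adjuster screw above it until its pointer lines up with the flat marker tab on the round dial, and tighten the nut fully again with the pointer still on the marker. Only then slide the gate open by its upright handle until it rests against the reset stop, so that the two balls of the column farther from the dial drop into the bowl and the other two stay in the tower. Leave the bowl and everything around the dispenser standing where it is.

Things in the scene. Friction and masses are not known exactly. Their poses are not given: they have to be found in the camera images.
- dispenser: White dispenser fixed to the shelf, 330 mm along own y. Origin on the shelf; own z up, x away from the robot. Own mm: open tower of two square cells (x -24..24, y -114..-22, top z 167) over a sliding gate; posts and foot behind it (x 58..92, below z 125). Round dial deck, radius 92, top z 66, centred on the vertical adjuster axis at x 0, y 71. All moving parts are on it.
- nut (a joint): Angle of the jam nut about the adjuster axis, rad: 0 = fully tight (end stop), growing counter-clockwise from above to 1.5 = loosest. It clamps the adjuster below about 0.3 and frees it above 0.4; under 0.15 counts as tight, past 0.8 as loosened. It stays where left and takes 0.4 to 0.9 N m to turn (up to 13 N at a tab).
- nut_tab (a point): Steel jam nut with two opposite arms, 154 mm overall, each ending in an upright tab 12 mm thick (along the circle), 18 mm wide (radially), z 95 to 140 mm, centred 68 mm from the axis. This point is in one tab at z 128. Tight, it lies on the dispenser's +y side of the axis; at 1.5 rad near its -x (robot) side. The point's y axis points outward, x across the thickness.
- adjuster (a joint): Angle of the adjuster screw about the vertical axis, rad, 0 to 3.14, counter-clockwise seen from above: 0 = pointer along the dispenser's +y, 1.57 = pointer along its -x (to the robot). The tight nut holds it fast (to about 1 N m); freed, it takes about 0.06 N m and stays where left.
- bar_head (a point): Centre of the adjuster's black bar head: 14 mm wide, 58 mm long, 20 mm tall (z 146 to 166), lying across the axis above the nut, at z 156 mm. This point is on the vertical axis common to adjuster, nut and marker. The point's y axis is along the bar to the pointer.
- pointer_tip (a point): Tip of the thin pointer that extends one end of the bar, 54 mm from the axis, at z 156 mm. Its y axis points outward along the pointer.
- marker (a joint): Angle of the marker tab about the same axis, same zero and sense as the adjuster: the wanted adjuster angle, rad (0.4 to 1.4). The pointer must match it within 0.15 rad. Leave it alone.
- marker_tip (a point): Inner end of the flat black marker tab, 7 mm wide, 26 mm long, 6 mm thick, lying on the rim of the dial deck; 74 mm from the axis, z 72. Its y axis points outward.
- stop_centre (a point): Centre of the eccentric stop, a steel disc of radius 16 mm, z 70 to 84, carried by the adjuster 26 mm off its axis on the side opposite to the pointer. The gate's nose comes to rest against this disc.
- gate (a joint): Opening of the gate, m, 0 shut to 0.1; it slides along the dispenser's +y, towards the dial, with about 2 N friction and stays where left. It meets the stop at 0.070 - 0.026 cos(adjuster angle).
- gate_handle (a point): Upright white handle tab of the gate on the robot side of the tower, 105 mm from the tower's middle plane: 14 mm thick along the dispenser's y, 30 mm along its x, from z 75 to z 121 mm. This point is on its middle at z 106 mm.
- gate_nose (a point): Middle of the flat front face of the gate's nose (68 mm wide, z 70 to 84 mm) that meets the stop. Its y axis is the sliding direction; when touching, the stop centre lies 16 mm ahead of it along y (up to 19.5 mm counts).
- bowl: Small blue ceramic bowl, 116 mm across, 50 mm tall, 250 g, standing under the tower; origin at the centre of its underside.
- ball_a_center (a point): Centre of a hard white ball, 36 mm diameter, 30 g: lower one of the dose column, the tower cell farther from the dial.
- ball_b_center (a point): Centre of the upper ball of the dose column.
- ball_c_center (a point): Centre of the lower ball in the cell next to the dial; it must stay in the tower.
- ball_d_center (a point): Centre of the upper ball in the cell next to the dial; it must stay in the tower.
- dumbbell: Bystander: red wooden dumbbell toy lying down, 136 mm long along its own x, 52 mm tall; origin under its middle.
- barrel: Bystander: translucent acrylic barrel, 90 mm across, 120 mm tall; origin under its middle.
- bell_cage: Bystander: round steel wire cage with a bell in it, 96 mm across, 156 mm tall; origin under its middle.
- tumbler: Bystander: steel tumbler, 70 mm across, 90 mm tall; origin under its middle.
- bottle: Bystander: white bottle, 66 mm across, 220 mm tall; origin under its middle.
- carton: Bystander: cardboard carton 60 x 80 mm, 120 mm tall; origin under its middle.
- dabba: Bystander: steel storage tin, 80 mm across, 100 mm tall; origin under its middle.
Mind the look-alikes: they are no part of the job. Leave any blue, orange or purple look-alike of the part that bears ball_d_center alone.

How it is judged:
On the way, in this order (a step that is already met when the one before it is completed fails the run):
1. the jam nut is loosened (past 0.8 rad) (value of joint nut above 0.8 rad), for 0.1 s.
2. with the nut loose, the pointer is turned onto the marker (within 0.15 rad) (angle between the y axis of pointer_tip and the y axis of marker_tip, either way round below 0.15 rad and value of joint adjuster below 1.8 rad and value of joint nut above 0.4 rad), for 0.2 s.
3. the nut is fully tight again (below 0.15 rad) with the pointer still on the marker (angle between the y axis of pointer_tip and the y axis of marker_tip, either way round below 0.15 rad and value of joint adjuster below 1.8 rad and value of joint nut below 0.15 rad), for 0.2 s.
4. the gate is slid open to the stop (y of stop_centre in the frame of gate_nose below 0.0195 m and value of joint nut below 0.15 rad and angle between the y axis of pointer_tip and the y axis of marker_tip, either way round below 0.15 rad), for 0.2 s.
At the end, for the whole second after the job is handed in: Nut tight (under 0.15 rad), pointer within 0.15 rad of the marker, gate open against the stop (nose within 3.5 mm), balls a, b in the bowl (within 50 mm of its axis, centres under 70 mm), c, d in the tower (centres above 80 mm), bowl upright and within 30 mm of its start (all of step 4 and value of joint adjuster below 1.8 rad and velocity of joint gate below 0.01 m/s and horizontal distance between each of ball_a_center, ball_b_center and bowl below 0.05 m and height (world z) of each of ball_a_center, ball_b_center below 0.07 m and height (world z) of each of ball_c_center, ball_d_center above 0.08 m and distance of bowl from where it was at the start of the episode below 0.03 m and angle between bowl's own z axis and vertical below 0.15 rad); the robot touches nothing.
It fails at once if the gate is opened (more than 15 mm) while the nut is not tight (value of joint gate above 0.015 m and value of joint nut above 0.2 rad).
It fails at once if the marker is shifted (more than 7 mm at its tip, against the dispenser) (distance of marker_tip from where it was at the start of the episode above 0.007 m).
It fails at once if a bystander is pushed 30 mm or more, or tipped (distance of any of dumbbell, barrel, bell_cage, tumbler, bottle, carton, dabba from where it was at the start of the episode above 0.03 m or angle between any of dumbbell, barrel, bell_cage, tumbler, bottle, carton, dabba's own z axis and vertical above 0.3 rad).
It also fails if it takes over 72 s, if anything falls off the work surface, if the arm or the gripper's body presses on something with over 40 N, if the wrist force passes 120 N, or if a joint passes its speed limit or range.

## Robot

A 6-joint arm with a two-finger parallel gripper is mounted at the origin on the work surface. World frame = base frame: x ahead of the robot, y to its left, z up, the work surface at z = 0. Lengths are in m, angles in rad, forces in N, time in s.
With the tool pointing down it reaches from about 0.325 to 0.775 m from the base axis. Payload 5.5 kg.
Tool frame: the origin (TCP) lies midway between the tips of the shut fingers; the grasp point (between the pads) lies 19 mm behind it; z points along the fingers, y is the line along which they close (so a half turn about z gives the same grasp; the last joint's range is limited). The gripper opens to 85 mm and grips with 20 to 120 N. Pads are 22 mm wide; open, the fingers measure 114 mm over their backs; the gripper's body (76 mm by 85 mm) begins 54 mm behind the grasp point. The pads swing forward as they close: fully open they stand 13 mm farther back than shut.
Start: joints at [-1.227, 0.091, 1.231, -0, 1.82, -0.057], TCP at [0.234, -0.552, 0.231] pointing down, gripper open.
Joint ranges: [-2.87, 2.87], [-0.86, 2.18], [0.17, 2.46], [-1.51, 4.65], [0.06, 2.69], [-2.65, 2.65]. Speed limits (rad/s): [2.57, 2.57, 3.01, 3.14, 3.14, 3.14].

## Interface

Orientations are given as a rotation vector (axis times angle).
In Python, from station import robot, grab_frame, camera_info, job_done, silhouettes gives the robot as it stands. The module is installed in compiled form; this text tells all that it offers.
- The arm moves only by the tool jog_arm, never from a script. Its argument "steps" is a list of rows, each an object of numbers: "x", "y", "z": the shift along the tool's x, y, z as a fraction of full scale; "ax", "ay", "az": the turn, a rotation vector about the tool's x, y, z as a fraction of full scale. A call has 1 to 20 rows; each row shifts and turns the commanded pose from where the row before left it, along the tool's axes as they then stand; what a row does not reach is not made up. Full scale, the value 1, is 0.05 m for a shift and 30 degrees for a turn. A row lasts 1/8 s, in which the tool goes at most 62.5 mm and 10.7 degrees, less where a joint would pass 70% of its speed; a pose out of reach is approached as far as the arm can. A call with a number of a shift or a turn outside -1 to 1 is refused whole. A call with a gripper value outside its range is refused whole. "grip" is the opening, from 0 (shut) to 1 (fully open), set as the call begins (left out, the last holds). The fingers move at their own pace and stop on an object; "grip_force" is the grip in N (left out, the last holds). Time passes only in rows, so rows that do not move let the fingers close. It gives the time, the measured TCP pose, the force, the opening and the grip force at its end, in the units of the state.
- robot.read_state(): the state, without advancing time (a new reading comes with each control period).
- grab_frame(name): name is "side" or "top" or "wrist"; returns the picture (384x512x3 uint8, red, green, blue); there is no depth.
- camera_info(name): a dict with "intrinsics" (3x3 intrinsics, pixels), "rvec" (rotation vector, rad) and "tvec" (3), from world to camera coordinates, as OpenCV has them. Camera axes: x right, y down, z forward; pixel columns grow to the right and rows downward; lengths in m; the calibration is good to about 2 mm. A picture is of the moment at which its call begins: read the wrist's pose just before it. camera_info takes no time and is no camera call; for the wrist camera it gives the pose at the moment of the call.
- job_done(): hands the job in; it is judged then, once.
Trained networks look in the newest picture that a camera, given by its name, has taken for a name from the list of things; names that differ only in an ending like _2 or _b are one class to them, and where a whole thing is asked for, a point or a joint stands for the part that bears it (a point fixed in the world has none). Each returns a list of dicts, best first, with "confidence" (0 to 1); they miss things now and then, are a little off and sometimes report something else, mostly with a low value. They report only what shows in the picture. A call takes as long as a camera call. They do not tell look-alikes from the thing itself.
- silhouettes(label, camera): "pixels" (384x512 bool, what is visible of it) and "location" ([column, row] in pixels, amid what is visible of it).
The state is a dict: "t": time; "q": joint angles; "qvel": joint speeds; "tau": joint torques, N m; "eef_pos": TCP position; "tcp_rot": TCP orientation; "contact_force": force on the tool from outside, world axes, zero at the start; "wrist_torque": the same for the moment, N m; "finger_gap": opening from 0.0 (shut) to 1.0 (fully open); "grasp_force": force on a finger pad.
Only numpy, scipy, OpenCV 4.12 (cv2) and the standard library are available. Lean on these libraries where they do the work, as an engineer would, in place of code of your own. Each camera call takes 0.05 s, during which the arm holds its last target. There are 200 camera calls.

## Working session

There is one attempt and no reset: what is moved stays moved. The work goes in short steps, Python scripts to look and compute and a tool call to move; the robot and the scene stay as the last step left them, time stands still between calls to the robot, and variables do not carry over. Pictures are saved under pics/ and viewed, at most 10 in all, crops included, and the job is handed in when it is done.

Besides the shell and the picture viewer there is one more tool, called after "Call:" by a JSON object that holds its "op" and its "data". jog_arm: Moves the arm, as the interface text tells. Shift numbers are shares of 0.05 m and turn numbers shares of 30 degrees, none past 1 either way. Its arguments: {"type":"object","properties":{"steps":{"type":"array","items":{"type":"object","properties":{"x":{"type":"number","minimum":-1,"maximum":1},"y":{"type":"number","minimum":-1,"maximum":1},"z":{"type":"number","minimum":-1,"maximum":1},"ax":{"type":"number","minimum":-1,"maximum":1},"ay":{"type":"number","minimum":-1,"maximum":1},"az":{"type":"number","minimum":-1,"maximum":1}}}},"grip":{"type":"number"},"grip_force":{"type":"number"}},"required":["steps"]}

```bash
mkdir -p pics; cat > h.py <<'E'
import numpy as np, cv2
from station import robot, grab_frame, camera_info, job_done, silhouettes
def cam(n):
    c=camera_info(n); K=np.array(c["intrinsics"],float); R=cv2.Rodrigues(np.array(c["rvec"],float))[0]; t=np.array(c["tvec"],float).ravel()
    return K,R,t
def ray(n,px,z):
    K,R,t=cam(n); d=R.T@np.linalg.inv(K)@np.array([px[0],px[1],1.]); o=-R.T@t
    return o+d*(z-o[2])/d[2]
def proj(n,P):
    K,R,t=cam(n); p=(K@(R@np.atleast_2d(P).T+t[:,None])); return (p[:2]/p[2]).T
def shot(n,f):
    im=grab_frame(n); cv2.imwrite("pics/"+f,cv2.cvtColor(im,cv2.COLOR_RGB2BGR)); return im
E
python3 - <<'E'
from h import *
a=shot("top","a.png");b=shot("side","b.png")
cv2.imwrite("pics/ab.png",cv2.cvtColor(np.vstack([a,b])[:, :],cv2.COLOR_RGB2BGR)[:,:])
for n in("top","side"):
    K,R,t=cam(n);print(n,(-R.T@t).round(3),K[0,0])
for l in ["dispenser","nut_tab","bar_head","pointer_tip","marker_tip","gate_handle","bowl","ball_d_center","bottle","bell_cage","carton","dabba","tumbler","barrel","dumbbell"]:
    for s in silhouettes(l,"top")[:3]:
        print(l,round(s["confidence"],2),np.round(s["location"]),s["pixels"].sum())
s=robot.read_state();print(s["t"],s["eef_pos"],s["tcp_rot"],s["q"])
E
```

```text
top [ 0.509 -0.03   1.218] 493.0572618671014
side [0.136 0.453 0.817] 352.25096739937703
dispenser 0.84 [262. 194.] 7838
dispenser 0.48 [180. 174.] 1314
nut_tab 0.75 [241. 196.] 337
nut_tab 0.25 [262. 196.] 7862
bar_head 0.62 [167. 235.] 802
bar_head 0.6 [314. 212.] 172
pointer_tip 0.57 [243. 193.] 238
marker_tip 0.16 [300. 238.] 415
gate_handle 0.87 [297. 234.] 539
gate_handle 0.26 [170. 234.] 794
bowl 0.64 [313. 226.] 418
ball_d_center 0.69 [297. 204.] 214
ball_d_center 0.69 [374. 208.] 156
ball_d_center 0.69 [385. 162.] 183
bottle 0.84 [320. 145.] 1010
bottle 0.64 [227. 122.] 1290
bell_cage 0.8 [370. 253.] 1455
carton 0.93 [225. 124.] 1240
carton 0.62 [242. 194.] 300
dabba 0.63 [270. 135.] 1020
tumbler 0.88 [169. 236.] 767
barrel 0.89 [181. 175.] 1402
dumbbell 0.79 [240. 274.] 922
0.85 [ 0.2340766  -0.55248295  0.2313037 ] [ 3.07867620e+00  6.25290178e-01 -3.58229785e-05] [-1.22672041e+00  9.10790591e-02  1.23067180e+00 -3.19773096e-05
  1.81978687e+00 -5.66879466e-02]
```

View pics/a.png

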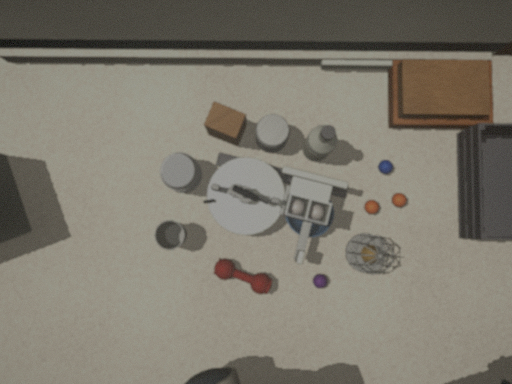

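View pics/b.png

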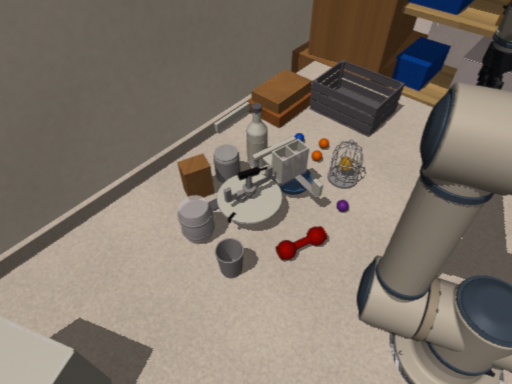

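The top view shows the dial centred near (247,197), the tower near (310,207), the gate handle near (300,255), and the marker near (209,201). The side view agrees with this layout. Next I'll fit the dispenser pose and look at an enlarged crop.

```bash
python3 - <<'E'
from h import *
a=grab_frame("top")
c=a[145:275,190:360]; c=cv2.resize(c,None,fx=4.5,fy=4.5,interpolation=cv2.INTER_CUBIC); c=cv2.convertScaleAbs(c,alpha=1.5,beta=0)
cv2.imwrite("pics/c.png",cv2.cvtColor(c,cv2.COLOR_RGB2BGR))
K,R,t=cam("top");print(R.round(3))
d=ray("top",(247,197),.066);tw=ray("top",(309,207),.15);print(d,tw)
for l in ["dumbbell","tumbler","barrel","carton","dabba","bottle","bell_cage"]:
    s=silhouettes(l,"top")
    if s: print(l,ray("top",s[0]["location"],.05).round(3))
E
```

```text
[[ 0.012 -1.    -0.008]
 [-0.997 -0.011 -0.078]
 [ 0.078  0.009 -0.997]]
[ 0.58033413 -0.01287368  0.066     ] [ 0.55491177 -0.14861894  0.15      ]
dumbbell [ 0.398 -0.006  0.05 ]
tumbler [0.485 0.171 0.05 ]
barrel [0.626 0.144 0.05 ]
carton [0.757 0.042 0.05 ]
dabba [ 0.733 -0.069  0.05 ]
bottle [ 0.709 -0.185  0.05 ]
bell_cage [0.396 0.001 0.05 ]
```

View pics/c.png

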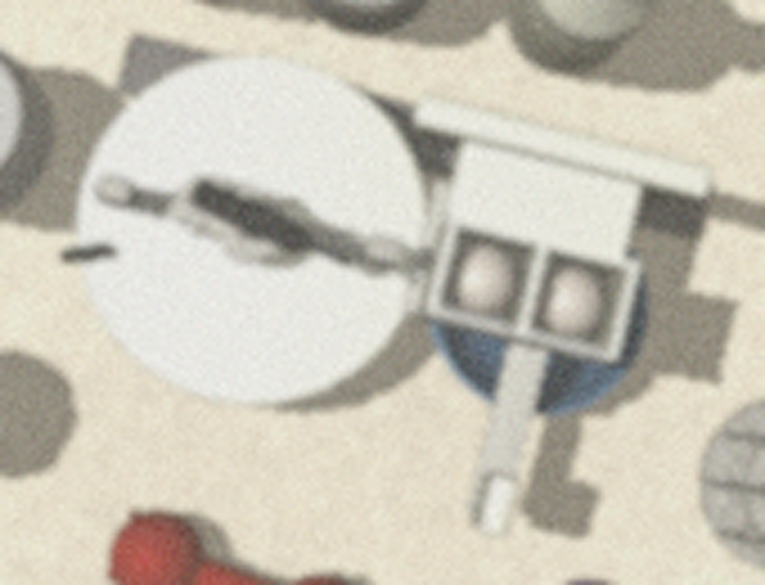

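The enlarged crop (4.5x, origin (190,145)) shows:
- Dial centre: about (252,231).
- Nut tabs: (113,188) and (400,250).
- Black bar: from (205,190) to (305,240), with the pointer running on to the right towards the tower.
- Marker: (68..115, 252).
- Handle top: (496,500).

I'll fit the pose from these.

```bash
python3 - <<'E'
from h import *
from scipy.optimize import least_squares
f=lambda p:np.array(p)/4.5+np.array([190,145])-0.4
own=np.array([[0,71,66],[24,-22,167],[24,-114,167],[-24,-114,167],[-24,-22,167],[0,71,166]])/1000.
px=np.array([f(p) for p in [(252,231),(457,230),(641,262),(620,358),(429,315),(253,215)]])
def W(p,o):
    c,s=np.cos(p[2]),np.sin(p[2]);o=np.atleast_2d(o);return np.c_[p[0]+c*o[:,0]-s*o[:,1],p[1]+s*o[:,0]+c*o[:,1],o[:,2]]
r=least_squares(lambda p:(proj("top",W(p,own))-px).ravel(),[.57,-.08,-.2]);p=r.x
print("pose",p.round(4),"res",r.fun.round(1))
ax=W(p,[0,.071,0])[0];print("axis",ax.round(4))
def ang(w): 
    d=w[:2]-ax[:2];yaw=p[2];o=np.array([np.cos(yaw)*d[0]+np.sin(yaw)*d[1],-np.sin(yaw)*d[0]+np.cos(yaw)*d[1]]);return np.arctan2(-o[0],o[1]),np.hypot(*d)
for n,c,z in [("mk_in",(115,248),.075),("mk_out",(66,257),.075),("tab",(113,188),.14),("tab2",(395,250),.14),("bar1",(200,190),.166),("bar2",(310,245),.166),("ptr",(350,252),.156)]:
    print(n,np.round(ang(ray("top",f(c),z)),3))
h=ray("top",f((496,487)),.121);d=h[:2]-p[:2];print("handle",h.round(4),(np.cos(p[2])*d[0]+np.sin(p[2])*d[1]),-np.sin(p[2])*d[0]+np.cos(p[2])*d[1])
np.save("pose.npy",p)
for a in(0,1.2,3.14): print("tab at",a,W(p,[-.070*np.sin(a),.071+.070*np.cos(a),0]).round(4))
E
```

```text
pose [ 0.5656 -0.0801 -0.2332] res [ 0.6  0.3 -0.7 -2.8  0.4  0.5 -0.1  1.   0.2  0.1 -0.3  0.9]
axis [ 0.5821 -0.0111  0.    ]
mk_in [0.363 0.073]
mk_out [0.38  0.098]
tab [-0.001  0.07 ]
tab2 [-3.086  0.071]
bar1 [-0.27   0.028]
bar2 [2.968 0.03 ]
ptr [3.075 0.049]
handle [ 0.4547 -0.1318  0.121 ] -0.09596349036925937 -0.07591613306411757
tab at 0 [[0.5982 0.057  0.    ]]
tab at 1.2 [[0.5244 0.0287 0.    ]]
tab at 3.14 [[ 0.5658 -0.0791  0.    ]]
```

Call:
{"op": "jog_arm", "data": {"steps": [{"z":-0.4,"az":-0.298},{"z":-0.4,"az":-0.298},{"az":-0.298},{"az":-0.298},{"az":-0.298},{"az":-0.298}], "grip": 1}}

```text
invalid input at $.steps[0]: expected keys x, y, z, ax, ay, az
```

Call:
{"op": "jog_arm", "data": {"steps": [{"x":0.9,"y":0.285},{"x":0.9,"y":0.285},{"x":0.9,"y":0.285},{"x":0.9,"y":0.285},{"x":0.9,"y":0.285},{"x":0.9,"y":0.285},{"x":0.9,"y":0.285},{"x":0.9,"y":0.285},{"x":0.9,"y":0.285},{"x":0.9,"y":0.285},{"x":0.9,"y":0.285},{"x":0.9,"y":0.285},{"x":0.9,"y":0.285},{"x":0.9,"y":0.285},{"x":0.9,"y":0.285},{}], "grip": 0.5}}

```text
invalid input at $.steps[0]: expected keys x, y, z, ax, ay, az
```

```bash
python3 - <<'E'
from h import *
s=robot.read_state();print(s["t"],s["eef_pos"],s["tcp_rot"],s["q"].round(2),s["finger_gap"])
shot("wrist","d.png");K,R,t=cam("wrist");print((-R.T@t).round(3),R[2].round(3),K[0,0])
for l in ["nut_tab","pointer_tip","marker_tip","bar_head"]:
    for q in silhouettes(l,"wrist")[:2]: print(l,q["confidence"],q["location"],q["pixels"].sum())
E
```

```text
1.25 [ 0.23408705 -0.55245664  0.23127359] [-3.07868337e+00 -6.25352645e-01 -5.28723903e-06] [-1.23  0.09  1.23  0.    1.82 -0.06] 0.9990891057793014
[ 0.301 -0.524  0.374] [-0.263 -0.112 -0.958] 298.8384799428965
```

View pics/d.png

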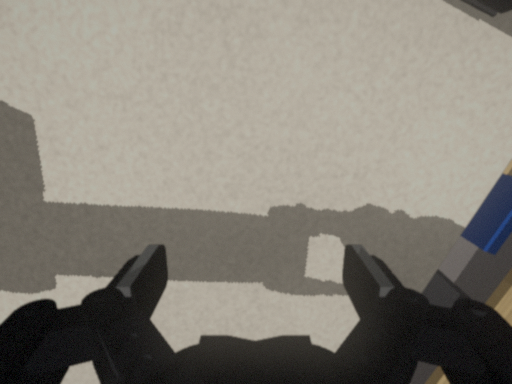

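The wrist view shows only bare surface and the fingers, because the move was refused: every row needs all six keys. I'll resend it in full.

Call:
{"op": "jog_arm", "data": {"steps": [{"x":0,"y":0,"z":-0.4,"ax":0,"ay":0,"az":-0.298},{"x":0,"y":0,"z":-0.4,"ax":0,"ay":0,"az":-0.298},{"x":0,"y":0,"z":0,"ax":0,"ay":0,"az":-0.298},{"x":0,"y":0,"z":0,"ax":0,"ay":0,"az":-0.298},{"x":0,"y":0,"z":0,"ax":0,"ay":0,"az":-0.298},{"x":0,"y":0,"z":0,"ax":0,"ay":0,"az":-0.298}], "grip": 1}}

```text
t: 2.25
eef_pos: [0.2341, -0.5525, 0.2713]
tcp_rot: [2.46, 1.953, -0.0]
contact_force: [0.6, 0.2, -0.0]
finger_gap: 1.004
grasp_force: 0.0
```

Call:
{"op": "jog_arm", "data": {"steps": [{"x":0.9,"y":0.285,"z":0,"ax":0,"ay":0,"az":0},{"x":0.9,"y":0.285,"z":0,"ax":0,"ay":0,"az":0},{"x":0.9,"y":0.285,"z":0,"ax":0,"ay":0,"az":0},{"x":0.9,"y":0.285,"z":0,"ax":0,"ay":0,"az":0},{"x":0.9,"y":0.285,"z":0,"ax":0,"ay":0,"az":0},{"x":0.9,"y":0.285,"z":0,"ax":0,"ay":0,"az":0},{"x":0.9,"y":0.285,"z":0,"ax":0,"ay":0,"az":0},{"x":0.9,"y":0.285,"z":0,"ax":0,"ay":0,"az":0},{"x":0.9,"y":0.285,"z":0,"ax":0,"ay":0,"az":0},{"x":0.9,"y":0.285,"z":0,"ax":0,"ay":0,"az":0},{"x":0.9,"y":0.285,"z":0,"ax":0,"ay":0,"az":0},{"x":0.9,"y":0.285,"z":0,"ax":0,"ay":0,"az":0},{"x":0.9,"y":0.285,"z":0,"ax":0,"ay":0,"az":0},{"x":0.9,"y":0.285,"z":0,"ax":0,"ay":0,"az":0},{"x":0.9,"y":0.285,"z":0,"ax":0,"ay":0,"az":0},{"x":0,"y":0,"z":0,"ax":0,"ay":0,"az":0}], "grip": 0.5}}

```text
t: 4.25
eef_pos: [0.5991, 0.0574, 0.2699]
tcp_rot: [-2.46, -1.951, 0.002]
contact_force: [-0.2, -0.1, -0.8]
finger_gap: 0.495
grasp_force: 0.0
```

```bash
python3 - <<'E'
from h import *
s=robot.read_state();print(s["t"],s["eef_pos"],s["tcp_rot"],s["q"].round(2),s["finger_gap"])
shot("wrist","e.png");K,R,t=cam("wrist");print((-R.T@t).round(3),R[2].round(3),K[0,0])
for l in ["nut_tab","pointer_tip","marker_tip","bar_head"]:
    for q in silhouettes(l,"wrist")[:2]: print(l,q["confidence"],q["location"],q["pixels"].sum())
E
```

```text
4.25 [0.59908924 0.05737792 0.26987713] [-2.46013601e+00 -1.95112459e+00  1.75633340e-03] [0.04 0.11 1.14 0.   1.89 0.27] 0.49544395148338655
[0.615 0.126 0.413] [-0.067 -0.278 -0.958] 298.8384799428965
nut_tab 0.9 [253.4, 222.8] 1384
pointer_tip 0.68 [255.7, 251.9] 1509
pointer_tip 0.5 [232.2, 323.6] 813
marker_tip 0.49 [223.0, 164.4] 158
bar_head 0.71 [255.9, 251.5] 1432
```

View pics/e.png

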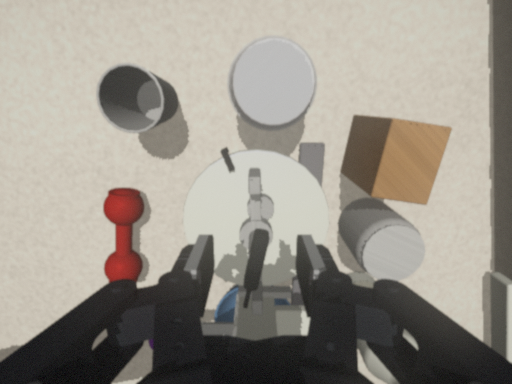

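The wrist view shows the tab column near (254,170–195), the bar from (258,232) to (250,285) with the pointer tip near (247,305), and the marker from (224,150) to (231,170). I'll compare these with the projected model.

```bash
cat >> h.py <<'E'
def W(p,o):
    c,s=np.cos(p[2]),np.sin(p[2]);o=np.atleast_2d(np.array(o,float));return np.c_[p[0]+c*o[:,0]-s*o[:,1],p[1]+s*o[:,0]+c*o[:,1],o[:,2]]
def pol(p,a,r,z): return W(p,[-r*np.sin(a),.071+r*np.cos(a),z])[0]
E
python3 - <<'E'
from h import *
p=np.load("pose.npy");im=cv2.imread("pics/e.png")
S=4
c=cv2.resize(im[130:320,175:335],None,fx=S*.78,fy=S*.78,interpolation=cv2.INTER_CUBIC);f=S*.78
def dr(pts,col):
    q=((proj("wrist",np.array(pts))-[175,130]+.5)*f).astype(np.int32);cv2.polylines(c,[q],True,col,1)
dr([pol(p,a,.092,.066) for a in np.linspace(0,6.28,60)],(0,0,255))
t=.006/.068
dr([pol(p,s*t*.068/r,r,.14) for s,r in((1,.059),(1,.077),(-1,.077),(-1,.059))],(0,255,0))
dr([pol(p,a,.012,.166) for a in np.linspace(0,6.28,20)],(255,0,0))
for a in (.36,.45): dr([pol(p,a,.074,.075),pol(p,a,.1,.075)],(255,0,255))
for a in (2.8,2.95): dr([pol(p,a,.0,.166),pol(p,a,.029,.166),pol(p,a,.054,.156)],(0,200,255))
cv2.imwrite("pics/f.png",c)
E
```

```text
(no output)
```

View pics/f.png

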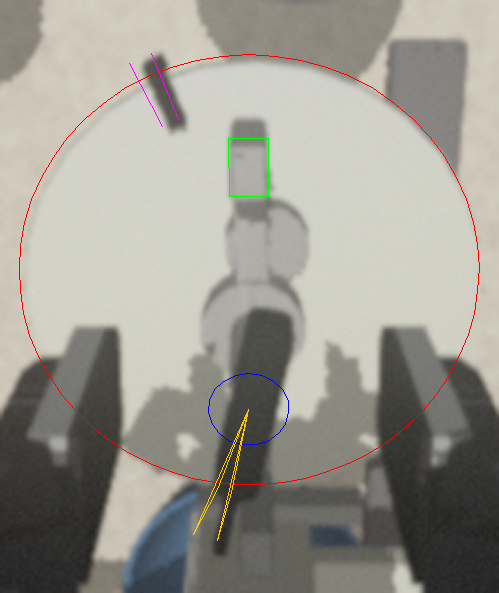

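Call:
{"op": "jog_arm", "data": {"steps": [{"x":0,"y":0,"z":0.8,"ax":0,"ay":0,"az":0},{"x":0,"y":0,"z":0.8,"ax":0,"ay":0,"az":0},{"x":0,"y":0,"z":0.8,"ax":0,"ay":0,"az":0},{"x":0,"y":0,"z":0.78,"ax":0,"ay":0,"az":0},{"x":0,"y":0,"z":0,"ax":0,"ay":0,"az":0}]}}

```text
t: 5.12
eef_pos: [0.596, 0.0535, 0.1087]
tcp_rot: [-2.464, -1.943, 0.009]
contact_force: [0.2, -0.3, 0.5]
finger_gap: 0.503
grasp_force: 0.0
```

Call:
{"op": "jog_arm", "data": {"steps": [{"x":0,"y":0,"z":0,"ax":0,"ay":0,"az":0},{"x":0,"y":0,"z":0,"ax":0,"ay":0,"az":0},{"x":0,"y":0,"z":0,"ax":0,"ay":0,"az":0},{"x":0,"y":0,"z":0,"ax":0,"ay":0,"az":0}], "grip": 0, "grip_force": 40}}

```text
t: 5.62
eef_pos: [0.5991, 0.0545, 0.1155]
tcp_rot: [2.463, 1.946, 0.004]
contact_force: [-3.0, -0.3, 5.6]
finger_gap: 0.133
grasp_force: 42.1
```

Call:
{"op": "jog_arm", "data": {"steps": [{"x":-0.0136,"y":-0.195,"z":0,"ax":0,"ay":0,"az":-0.2667},{"x":-0.0136,"y":-0.195,"z":0,"ax":0,"ay":0,"az":-0.2667},{"x":-0.0136,"y":-0.195,"z":0,"ax":0,"ay":0,"az":-0.2667},{"x":0,"y":0,"z":0,"ax":0,"ay":0,"az":0}]}}

```text
t: 6.12
eef_pos: [0.5708, 0.0548, 0.1155]
tcp_rot: [2.004, 2.413, 0.005]
contact_force: [1.4, -3.2, 6.9]
finger_gap: 0.133
grasp_force: 43.6
```

Call:
{"op": "jog_arm", "data": {"steps": [{"x":-0.0136,"y":-0.195,"z":0,"ax":0,"ay":0,"az":-0.2667},{"x":-0.0136,"y":-0.195,"z":0,"ax":0,"ay":0,"az":-0.2667},{"x":-0.0136,"y":-0.195,"z":0,"ax":0,"ay":0,"az":-0.2667},{"x":-0.0136,"y":-0.195,"z":0,"ax":0,"ay":0,"az":-0.2667},{"x":-0.0136,"y":-0.195,"z":0,"ax":0,"ay":0,"az":-0.2667},{"x":-0.0136,"y":-0.195,"z":0,"ax":0,"ay":0,"az":-0.2667},{"x":0,"y":0,"z":0,"ax":0,"ay":0,"az":0},{"x":0,"y":0,"z":0,"ax":0,"ay":0,"az":0}]}}

```text
t: 7.12
eef_pos: [0.5269, 0.0225, 0.1155]
tcp_rot: [0.849, 3.012, 0.004]
contact_force: [14.9, -1.9, 0.7]
finger_gap: 0.132
grasp_force: 46.9
```

Call:
{"op": "jog_arm", "data": {"steps": [{"x":0,"y":0,"z":0,"ax":0,"ay":0,"az":0},{"x":0,"y":0,"z":0,"ax":0,"ay":0,"az":0},{"x":0,"y":0,"z":-0.9,"ax":0,"ay":0,"az":0},{"x":0,"y":0,"z":-0.9,"ax":0,"ay":0,"az":0},{"x":0,"y":0,"z":0,"ax":0,"ay":0,"az":0.34},{"x":0,"y":0,"z":0,"ax":0,"ay":0,"az":0.34},{"x":0,"y":0,"z":0,"ax":0,"ay":0,"az":0.34},{"x":0,"y":0,"z":0,"ax":0,"ay":0,"az":0.34},{"x":0,"y":0,"z":0,"ax":0,"ay":0,"az":0.34},{"x":0,"y":0,"z":0,"ax":0,"ay":0,"az":0.34},{"x":0,"y":0,"z":0,"ax":0,"ay":0,"az":0.34},{"x":0,"y":0,"z":0,"ax":0,"ay":0,"az":0.34},{"x":0,"y":0,"z":0,"ax":0,"ay":0,"az":0}], "grip": 0.35}}

```text
t: 8.75
eef_pos: [0.5221, 0.0231, 0.2021]
tcp_rot: [-2.618, -1.735, 0.001]
contact_force: [0.2, 0.3, 0.3]
finger_gap: 0.35
grasp_force: 0.0
```

```bash
cat > look.py <<'E'
from h import *
# own angles in top picture from the networks: nut tabs, bar, marker, about axis A
A=np.array([.5843,-.0092])
s=robot.read_state();r=cv2.Rodrigues(np.array(s["tcp_rot"]))[0];th=np.arctan2(r[1,0],r[0,0])
print("t",s["t"],"tcp",s["eef_pos"].round(4),"theta",th.round(3),"q6",s["q"][5].round(2))
def to(P):
    d=np.array(P)-s["eef_pos"][:2];print("shift tool",np.round(d@r[:2,:2]/.05,3))
E
python3 - <<'E'
from look import *
to(A)
shot("top","g.png");im=cv2.imread("pics/g.png")
c=cv2.resize(im[155:245,200:300],None,fx=6,fy=6,interpolation=cv2.INTER_CUBIC);cv2.imwrite("pics/g2.png",cv2.convertScaleAbs(c,alpha=1.5))
E
```

```text
t 8.75 tcp [0.5221 0.0231 0.2021] theta 1.171 q6 0.38
shift tool [-0.111  1.397]
```

View pics/g2.png

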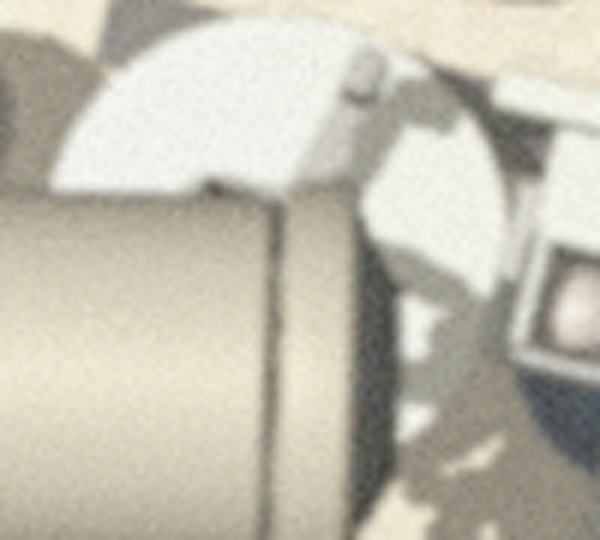

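The crop shows the arm covering most of the dial. The far nut tab has moved to (365,65), so the nut is loose. The bar end is still at (210,187), so the bar has not moved. Next I'll grip the bar.

Call:
{"op": "jog_arm", "data": {"steps": [{"x":-0.055,"y":0.69,"z":0,"ax":0,"ay":0,"az":0},{"x":-0.055,"y":0.69,"z":0,"ax":0,"ay":0,"az":0},{"x":0,"y":0,"z":0,"ax":0,"ay":0,"az":0},{"x":0,"y":0,"z":0.63,"ax":0,"ay":0,"az":0},{"x":0,"y":0,"z":0.63,"ax":0,"ay":0,"az":0},{"x":0,"y":0,"z":0,"ax":0,"ay":0,"az":0}]}}

```text
t: 9.55
eef_pos: [0.5815, -0.0084, 0.1363]
tcp_rot: [-2.615, -1.735, 0.008]
contact_force: [0.3, -0.8, 0.3]
finger_gap: 0.35
grasp_force: 0.0
```

Call:
{"op": "jog_arm", "data": {"steps": [{"x":0,"y":0,"z":0,"ax":0,"ay":0,"az":0},{"x":0,"y":0,"z":0,"ax":0,"ay":0,"az":0},{"x":0,"y":0,"z":0,"ax":0,"ay":0,"az":0},{"x":0,"y":0,"z":0,"ax":0,"ay":0,"az":0}], "grip": 0, "grip_force": 25}}

```text
t: 10.05
eef_pos: [0.5844, -0.0091, 0.1406]
tcp_rot: [2.618, 1.734, 0.003]
contact_force: [3.2, -0.4, -0.0]
finger_gap: 0.166
grasp_force: 25.5
```

Call:
{"op": "jog_arm", "data": {"steps": [{"x":0,"y":0,"z":0,"ax":0,"ay":0,"az":0.3},{"x":0,"y":0,"z":0,"ax":0,"ay":0,"az":0.3},{"x":0,"y":0,"z":0,"ax":0,"ay":0,"az":0.3},{"x":0,"y":0,"z":0,"ax":0,"ay":0,"az":0.3},{"x":0,"y":0,"z":0,"ax":0,"ay":0,"az":0.3},{"x":0,"y":0,"z":0,"ax":0,"ay":0,"az":0.3},{"x":0,"y":0,"z":0,"ax":0,"ay":0,"az":0.3},{"x":0,"y":0,"z":0,"ax":0,"ay":0,"az":0.3},{"x":0,"y":0,"z":0,"ax":0,"ay":0,"az":0.3},{"x":0,"y":0,"z":0,"ax":0,"ay":0,"az":0}]}}

```text
t: 11.3
eef_pos: [0.5848, -0.0097, 0.1406]
tcp_rot: [3.117, -0.386, 0.005]
contact_force: [3.6, -3.2, -0.4]
finger_gap: 0.166
grasp_force: 25.8
```

Call:
{"op": "jog_arm", "data": {"steps": [{"x":0,"y":0,"z":0,"ax":0,"ay":0,"az":0},{"x":0,"y":0,"z":0,"ax":0,"ay":0,"az":0},{"x":0,"y":0,"z":-0.6,"ax":0,"ay":0,"az":0},{"x":0,"y":0,"z":-0.6,"ax":0,"ay":0,"az":0},{"x":0,"y":0,"z":0,"ax":0,"ay":0,"az":-0.353},{"x":0,"y":0,"z":0,"ax":0,"ay":0,"az":-0.353},{"x":0,"y":0,"z":0,"ax":0,"ay":0,"az":-0.353},{"x":0,"y":0,"z":0,"ax":0,"ay":0,"az":-0.353},{"x":0,"y":0,"z":0,"ax":0,"ay":0,"az":-0.353},{"x":0,"y":0,"z":0,"ax":0,"ay":0,"az":-0.353},{"x":0,"y":0,"z":0,"ax":0,"ay":0,"az":-0.353},{"x":0,"y":0,"z":0,"ax":0,"ay":0,"az":-0.353},{"x":0,"y":0,"z":0,"ax":0,"ay":0,"az":-0.353},{"x":0,"y":0,"z":0,"ax":0,"ay":0,"az":-0.353},{"x":0,"y":0,"z":0,"ax":0,"ay":0,"az":-0.353},{"x":0,"y":0,"z":0,"ax":0,"ay":0,"az":-0.353},{"x":0,"y":0,"z":0,"ax":0,"ay":0,"az":-0.353},{"x":0,"y":0,"z":0,"ax":0,"ay":0,"az":-0.353},{"x":0,"y":0,"z":0,"ax":0,"ay":0,"az":-0.353},{"x":0,"y":0,"z":0,"ax":0,"ay":0,"az":-0.353}], "grip": 0.35}}

```text
t: 13.8
eef_pos: [0.5835, -0.0088, 0.1994]
tcp_rot: [-0.658, -3.071, -0.0]
contact_force: [-0.3, -0.2, 0.6]
finger_gap: 0.347
grasp_force: 0.0
```

Call:
{"op": "jog_arm", "data": {"steps": [{"x":0,"y":0,"z":0,"ax":0,"ay":0,"az":-0.35},{"x":0,"y":0,"z":0,"ax":0,"ay":0,"az":0}]}}

```text
t: 14.05
eef_pos: [0.5836, -0.0088, 0.1994]
tcp_rot: [-0.386, -3.117, -0.0]
contact_force: [-0.9, -0.4, 0.3]
finger_gap: 0.353
grasp_force: 0.0
```

```bash
python3 - <<'E'
from look import *
to(A)
shot("wrist","w1.png")
E
```

```text
t 14.05 tcp [ 0.5836 -0.0088  0.1994] theta 2.895 q6 -1.4
shift tool [-0.016 -0.004]
```

View pics/w1.png

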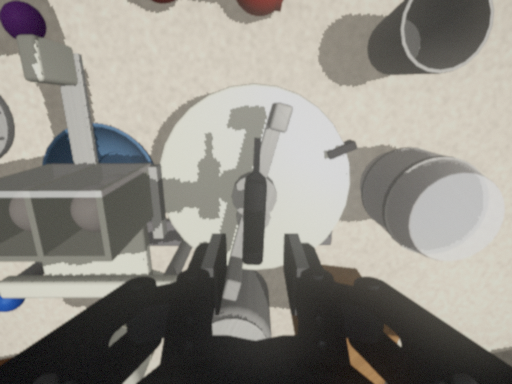

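The wrist view shows the bar now aligned with the tool, its pointer up at (257,140). The nut tab is near (281,115) and the marker runs from (327,156) inner to (355,146) outer. I'll compute the remaining turn.

```bash
python3 - <<'E'
from look import *
for px in [(327,155),(341,151),(355,145)]:
    w=ray("wrist",px,.074);d=w[:2]-A;a=np.arctan2(d[1],d[0]);print(w.round(4),"r",np.hypot(*d).round(4),"world ang",a.round(3),"cw turn",(2.895-a).round(3))
# direct line direction
d=ray("wrist",(355,145),.074)-ray("wrist",(327,156),.074);print(np.arctan2(d[1],d[0]))
w=ray("wrist",(281,113),.14);print("tab",w.round(4),np.hypot(*(w[:2]-A)),np.arctan2(*(w[:2]-A)[::-1]))
# dial centre check
im=cv2.cvtColor(cv2.imread("pics/w1.png"),cv2.COLOR_BGR2HSV)
for a in np.linspace(0,6.28,1): pass
print(proj("wrist",[[A[0]+.092*np.cos(a),A[1]+.092*np.sin(a),.066] for a in (2.9,2.9-1.57,2.9+1.57)]).round())
E
```

```text
t 14.1 tcp [ 0.5836 -0.0088  0.1994] theta 2.893 q6 -1.4
[0.5709 0.0616 0.074 ] r 0.0721 world ang 1.758 cw turn 1.137
[0.5704 0.0744 0.074 ] r 0.0848 world ang 1.735 cw turn 1.16
[0.5682 0.0874 0.074 ] r 0.098 world ang 1.736 cw turn 1.159
1.7079882300386133
tab [0.5221 0.0245 0.14  ] 0.07074374859373891 2.6450475805078004
[[254.  83.]
 [351. 185.]
 [158. 186.]]
```

Call:
{"op": "jog_arm", "data": {"steps": [{"x":0,"y":0,"z":0.6,"ax":0,"ay":0,"az":0},{"x":0,"y":0,"z":0.6,"ax":0,"ay":0,"az":0},{"x":0,"y":0,"z":0,"ax":0,"ay":0,"az":0}]}}

```text
t: 14.48
eef_pos: [0.5821, -0.0088, 0.1362]
tcp_rot: [-0.388, -3.112, 0.0]
contact_force: [0.1, -0.4, -0.7]
finger_gap: 0.349
grasp_force: 0.0
```

Call:
{"op": "jog_arm", "data": {"steps": [{"x":0,"y":0,"z":0,"ax":0,"ay":0,"az":0},{"x":0,"y":0,"z":0,"ax":0,"ay":0,"az":0},{"x":0,"y":0,"z":0,"ax":0,"ay":0,"az":0},{"x":0,"y":0,"z":0,"ax":0,"ay":0,"az":0}], "grip": 0}}

```text
t: 14.98
eef_pos: [0.5838, -0.0094, 0.1403]
tcp_rot: [0.385, 3.117, -0.001]
contact_force: [-3.8, -2.9, 1.5]
finger_gap: 0.17
grasp_force: 25.3
```

Call:
{"op": "jog_arm", "data": {"steps": [{"x":0,"y":0,"z":0,"ax":0,"ay":0,"az":0.315},{"x":0,"y":0,"z":0,"ax":0,"ay":0,"az":0.315},{"x":0,"y":0,"z":0,"ax":0,"ay":0,"az":0.315},{"x":0,"y":0,"z":0,"ax":0,"ay":0,"az":0.315},{"x":0,"y":0,"z":0,"ax":0,"ay":0,"az":0.315},{"x":0,"y":0,"z":0,"ax":0,"ay":0,"az":0.315},{"x":0,"y":0,"z":0,"ax":0,"ay":0,"az":0.315},{"x":0,"y":0,"z":0,"ax":0,"ay":0,"az":0},{"x":0,"y":0,"z":0,"ax":0,"ay":0,"az":0},{"x":0,"y":0,"z":0,"ax":0,"ay":0,"az":0}]}}

```text
t: 16.23
eef_pos: [0.5842, -0.0091, 0.1403]
tcp_rot: [2.02, 2.404, 0.002]
contact_force: [-0.9, -3.0, 4.8]
finger_gap: 0.168
grasp_force: 25.7
```

Call:
{"op": "jog_arm", "data": {"steps": [{"x":0,"y":0,"z":0,"ax":0,"ay":0,"az":0},{"x":0,"y":0,"z":0,"ax":0,"ay":0,"az":0},{"x":0,"y":0,"z":-0.8,"ax":0,"ay":0,"az":0},{"x":0,"y":0,"z":-0.8,"ax":0,"ay":0,"az":0},{"x":0,"y":0,"z":0,"ax":0,"ay":0,"az":0}], "grip": 0.4}}

```text
t: 16.85
eef_pos: [0.5852, -0.0088, 0.2236]
tcp_rot: [2.019, 2.399, 0.007]
contact_force: [-0.1, -0.3, -0.4]
finger_gap: 0.403
grasp_force: 0.0
```

```bash
python3 - <<'E'
from look import *
shot("wrist","w2.png")
E
```

```text
t 16.85 tcp [ 0.5852 -0.0088  0.2236] theta 1.743 q6 -0.25
```

View pics/w2.png

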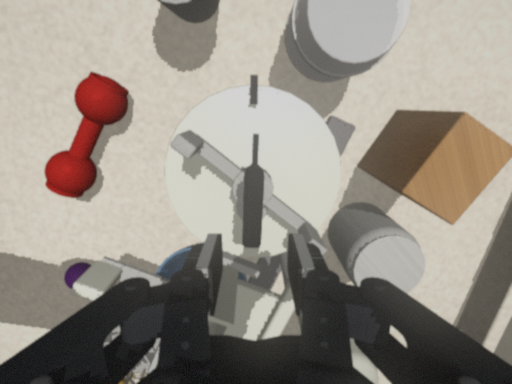

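The wrist view shows the pointer, tip at (255,138), in line with the marker at (254,76–103). To stay clear of the pointer, I'll tighten with the opposite tab.

Call:
{"op": "jog_arm", "data": {"steps": [{"x":0,"y":0,"z":0,"ax":0,"ay":0,"az":-0.335},{"x":0,"y":0,"z":0,"ax":0,"ay":0,"az":-0.335},{"x":0,"y":0,"z":0,"ax":0,"ay":0,"az":-0.335},{"x":0,"y":0,"z":0,"ax":0,"ay":0,"az":-0.335},{"x":0,"y":0,"z":0,"ax":0,"ay":0,"az":-0.335},{"x":-0.664,"y":0,"z":0,"ax":0,"ay":0,"az":0},{"x":-0.664,"y":0,"z":0,"ax":0,"ay":0,"az":0},{"x":0,"y":0,"z":0,"ax":0,"ay":0,"az":0},{"x":0,"y":0,"z":0,"ax":0,"ay":0,"az":0}], "grip": 0.5}}

```text
t: 18.02
eef_pos: [0.6406, -0.0417, 0.2177]
tcp_rot: [-0.811, -3.032, -0.0]
contact_force: [0.1, -0.5, -0.0]
finger_gap: 0.5
grasp_force: 0.0
```

```bash
python3 - <<'E'
from look import *
to(A+.067*np.array([np.cos(-.512),np.sin(-.512)]))
shot("wrist","w3.png")
for l in ["nut_tab"]:
    for q in silhouettes(l,"wrist")[:2]: print(l,q["confidence"],q["location"],q["pixels"].sum())
print(proj("wrist",[[*(A+r*np.array([np.cos(a),np.sin(a)])),.14] for r,a in ((.06,-.512),(.077,-.512),(.068,2.63))]).round())
E
```

```text
t 18.025 tcp [ 0.6406 -0.0417  0.2177] theta 2.619 q6 -1.17
shift tool [-0.039  0.016]
nut_tab 0.7 [254.4, 98.4] 3139
nut_tab 0.5 [60.8, 66.2] 5036
[[256. 196.]
 [256. 217.]
 [254.   9.]]
```

View pics/w3.png

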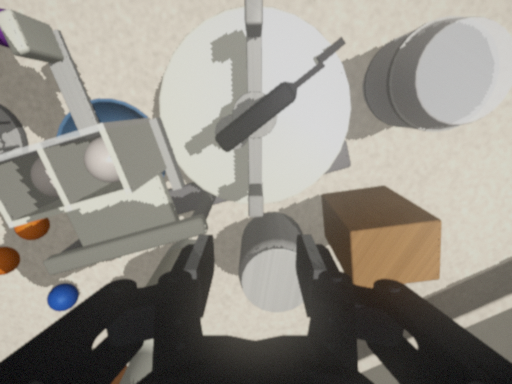

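The wrist view shows the tab under the gripper near (256,205), between the fingers, with the pointer and marker still aligned in line at (340,40). I'll descend and grip.

Call:
{"op": "jog_arm", "data": {"steps": [{"x":-0.03,"y":0.01,"z":0.69,"ax":0,"ay":0,"az":0},{"x":0,"y":0,"z":0.69,"ax":0,"ay":0,"az":0},{"x":0,"y":0,"z":0.69,"ax":0,"ay":0,"az":0},{"x":0,"y":0,"z":0,"ax":0,"ay":0,"az":0}]}}

```text
t: 18.62
eef_pos: [0.6405, -0.0417, 0.1124]
tcp_rot: [-0.809, -3.029, 0.001]
contact_force: [-0.4, 0.4, 1.5]
finger_gap: 0.496
grasp_force: 0.0
```

Call:
{"op": "jog_arm", "data": {"steps": [{"x":0,"y":0,"z":0,"ax":0,"ay":0,"az":0},{"x":0,"y":0,"z":0,"ax":0,"ay":0,"az":0},{"x":0,"y":0,"z":0,"ax":0,"ay":0,"az":0},{"x":0,"y":0,"z":0,"ax":0,"ay":0,"az":0}], "grip": 0, "grip_force": 40}}

```text
t: 19.12
eef_pos: [0.6437, -0.0427, 0.1188]
tcp_rot: [0.81, 3.031, 0.001]
contact_force: [-2.9, -0.3, 6.6]
finger_gap: 0.127
grasp_force: 41.0
```

Call:
{"op": "jog_arm", "data": {"steps": [{"x":0.0132,"y":-0.189,"z":0,"ax":0,"ay":0,"az":0.2667},{"x":0.0132,"y":-0.189,"z":0,"ax":0,"ay":0,"az":0.2667},{"x":0.0132,"y":-0.189,"z":0,"ax":0,"ay":0,"az":0.2667},{"x":0.0132,"y":-0.189,"z":0,"ax":0,"ay":0,"az":0.2667},{"x":0.0132,"y":-0.189,"z":0,"ax":0,"ay":0,"az":0.2667},{"x":0.0132,"y":-0.189,"z":0,"ax":0,"ay":0,"az":0.2667},{"x":0.0132,"y":-0.189,"z":0,"ax":0,"ay":0,"az":0.2667},{"x":0,"y":0,"z":0,"ax":0,"ay":0,"az":0}]}}

```text
t: 20.12
eef_pos: [0.5891, -0.0774, 0.1188]
tcp_rot: [2.141, 2.294, 0.001]
contact_force: [-4.1, -2.5, 7.7]
finger_gap: 0.129
grasp_force: 40.9
```

```bash
python3 - <<'E'
from look import *
d=s["eef_pos"][:2]-A;print(np.hypot(*d),"nut",np.arctan2(d[1],d[0])+np.pi-1.342, s["contact_force"],s["wrist_torque"])
E
```

```text
t 20.125 tcp [ 0.5891 -0.0774  0.1188] theta 1.64 q6 -0.26
0.06834369224188036 nut 0.2997461452046144 [-4.1459667  -2.47553809  7.73353928] [-0.44593962  0.75667664 -0.07174513]
```

Call:
{"op": "jog_arm", "data": {"steps": [{"x":0.0132,"y":-0.189,"z":0,"ax":0,"ay":0,"az":0.2667},{"x":0.0132,"y":-0.189,"z":0,"ax":0,"ay":0,"az":0.2667},{"x":0,"y":0,"z":0,"ax":0,"ay":0,"az":0},{"x":0,"y":0,"z":0,"ax":0,"ay":0,"az":0}]}}

```text
t: 20.62
eef_pos: [0.5705, -0.0762, 0.1188]
tcp_rot: [2.438, 1.976, 0.001]
contact_force: [-4.0, -3.0, 7.9]
finger_gap: 0.128
grasp_force: 41.1
```

```bash
python3 - <<'E'
from look import *
d=s["eef_pos"][:2]-A;print(np.hypot(*d),"nut",np.arctan2(d[1],d[0])+np.pi-1.342, s["contact_force"],s["wrist_torque"])
E
```

```text
t 20.625 tcp [ 0.5705 -0.0762  0.1188] theta 1.362 q6 0.02
0.0683758756376725 nut 0.025363819091579254 [-3.95375613 -3.03359532  7.86069363] [-0.52548842  0.74176067 -0.06850661]
```

Call:
{"op": "jog_arm", "data": {"steps": [{"x":0.003,"y":-0.06,"z":0,"ax":0,"ay":0,"az":0.085},{"x":0.002,"y":-0.035,"z":0,"ax":0,"ay":0,"az":0.05},{"x":0,"y":0,"z":0,"ax":0,"ay":0,"az":0},{"x":0,"y":0,"z":0,"ax":0,"ay":0,"az":0}]}}

```text
t: 21.12
eef_pos: [0.568, -0.0756, 0.1188]
tcp_rot: [2.502, 1.887, 0.006]
contact_force: [5.5, -6.2, 4.5]
finger_gap: 0.128
grasp_force: 44.9
```

Call:
{"op": "jog_arm", "data": {"steps": [{"x":0,"y":0.05,"z":0,"ax":0,"ay":0,"az":0},{"x":0,"y":0,"z":0,"ax":0,"ay":0,"az":0},{"x":0,"y":0,"z":-0.7,"ax":0,"ay":0,"az":0},{"x":0,"y":0,"z":-0.7,"ax":0,"ay":0,"az":0},{"x":0,"y":0,"z":-0.7,"ax":0,"ay":0,"az":0},{"x":0,"y":0,"z":0,"ax":0,"ay":0,"az":0}], "grip": 0.3}}

```text
t: 21.88
eef_pos: [0.5689, -0.0744, 0.2245]
tcp_rot: [2.505, 1.889, 0.007]
contact_force: [0.7, -0.0, -0.5]
finger_gap: 0.3
grasp_force: 0.0
```

```bash
cat > arcs.py <<'E'
from look import *
def arcs(f):
    g=cv2.cvtColor(cv2.imread("pics/"+f),cv2.COLOR_BGR2GRAY).astype(float)
    a=np.arange(0.4,3.0,.02)
    for n,r,z in(("ptr",.046,.157),("ptr",.051,.156),("marker",.08,.075),("marker",.09,.075),("tab140",.068,.14)):
        q=proj("wrist",np.c_[A[0]+r*np.cos(a),A[1]+r*np.sin(a),0*a+z]).astype(np.float32)
        v=cv2.remap(g.astype(np.float32),q[:,0].reshape(1,-1),q[:,1].reshape(1,-1),cv2.INTER_LINEAR,borderValue=255)[0]
        print(n,r,"darkest",a[np.argsort(v)[:5]].round(2),np.sort(v)[:3].round(),"med",np.median(v));
        if n=="tab140": print(np.c_[a,v].round(2)[::3].tolist())
E
python3 - <<'E'
from arcs import *
shot("wrist","w4.png");arcs("w4.png")
print("ref w/ tabs:",proj("wrist",[[*(A+.068*np.array([np.cos(b),np.sin(b)])),.14] for b in(1.342,-1.8)]).round())
for q in silhouettes("nut_tab","wrist")[:2]: print(q["confidence"],q["location"],q["pixels"].sum())
E
```

```text
t 21.875 tcp [ 0.5689 -0.0744  0.2245] theta 1.292 q6 0.09
ptr 0.046 darkest [1.72 1.74 1.7  1.36 1.3 ] [ 89.  92. 103.] med 205.8584
ptr 0.051 darkest [1.34 1.4  1.3  1.38 1.36] [87. 87. 87.] med 205.46826
marker 0.08 darkest [1.76 1.74 1.78 1.72 1.28] [ 88.  88. 102.] med 204.67871
marker 0.09 darkest [1.76 1.74 1.72 1.44 1.06] [ 87.  88. 101.] med 191.85938
tab140 0.068 darkest [1.72 1.74 1.76 1.7  1.42] [87. 89. 99.] med 199.06738
[[0.4, 160.38], [0.46, 176.82], [0.52, 168.32], [0.58, 168.81], [0.64, 182.43], [0.7, 184.3], [0.76, 170.67], [0.82, 180.78], [0.88, 191.54], [0.94, 188.55], [1.0, 186.32], [1.06, 189.31], [1.12, 198.96], [1.18, 189.0], [1.24, 191.75], [1.3, 183.7], [1.36, 191.21], [1.42, 156.35], [1.48, 194.88], [1.54, 200.95], [1.6, 203.88], [1.66, 200.68], [1.72, 87.0], [1.78, 180.24], [1.84, 201.74], [1.9, 203.41], [1.96, 202.3], [2.02, 203.98], [2.08, 201.94], [2.14, 203.25], [2.2, 204.48], [2.26, 204.0], [2.32, 201.37], [2.38, 203.7], [2.44, 204.96], [2.5, 202.65], [2.56, 204.19], [2.62, 204.81], [2.68, 205.44], [2.74, 201.33], [2.8, 201.62], [2.86, 203.09], [2.92, 201.0], [2.98, 200.1]]
ref w/ tabs: [[246.   7.]
 [256. 202.]]
0.77 [251.0, 96.8] 2732
```

The numbers show the pointer at 1.72 rad, the marker at 1.75, and the nut arm at about 1.33 (tight). Next is the gate handle.

Call:
{"op": "jog_arm", "data": {"steps": [{"x":0,"y":0,"z":-0.2,"ax":0,"ay":0,"az":-0.343},{"x":0,"y":0,"z":0,"ax":0,"ay":0,"az":-0.343},{"x":0,"y":0,"z":0,"ax":0,"ay":0,"az":-0.343},{"x":0,"y":0,"z":0,"ax":0,"ay":0,"az":-0.343},{"x":0,"y":0,"z":0,"ax":0,"ay":0,"az":-0.343},{"x":0,"y":0,"z":0,"ax":0,"ay":0,"az":-0.343},{"x":0,"y":0,"z":0,"ax":0,"ay":0,"az":-0.343},{"x":0,"y":0,"z":0,"ax":0,"ay":0,"az":-0.343},{"x":0,"y":0,"z":0,"ax":0,"ay":0,"az":-0.343},{"x":0.7,"y":-0.534,"z":0,"ax":0,"ay":0,"az":0},{"x":0.7,"y":-0.534,"z":0,"ax":0,"ay":0,"az":0},{"x":0.7,"y":-0.534,"z":0,"ax":0,"ay":0,"az":0},{"x":0,"y":0,"z":0,"ax":0,"ay":0,"az":0},{"x":0,"y":0,"z":0,"ax":0,"ay":0,"az":0}], "grip": 0.5}}

```text
t: 23.72
eef_pos: [0.4471, -0.1277, 0.2295]
tcp_rot: [-0.367, -3.119, -0.001]
contact_force: [0.1, -0.4, -0.4]
finger_gap: 0.502
grasp_force: 0.0
```

```bash
python3 - <<'E'
from look import *
p=np.load("pose.npy")+[.0022,.0019,0]
im=shot("wrist","w5.png")
for q in silhouettes("gate_handle","wrist")[:2]:
    ys,xs=np.where(q["pixels"]);print(q["confidence"],q["location"],q["pixels"].sum(),xs.min(),xs.max(),ys.min(),ys.max())
    for y in range(ys.min(),ys.max()+1,8):
        r=xs[ys==y]; print(y,r.min() if len(r) else None,r.max() if len(r) else None,end="; ")
    print()
print(proj("wrist",W(p,[[-.12,-.083,.121],[-.12,-.069,.121],[-.09,-.069,.121],[-.09,-.083,.121]])).round())
g=cv2.cvtColor(im,cv2.COLOR_RGB2GRAY)
for r in range(100,260,16): print(r,g[r,190:330:5].tolist())
E
```

```text
t 23.725 tcp [ 0.4471 -0.1277  0.2295] theta 2.908 q6 -1.69
[[246. 176.]
 [263. 176.]
 [262. 209.]
 [247. 209.]]
100 [201, 207, 202, 202, 205, 205, 201, 205, 203, 204, 202, 209, 205, 204, 205, 207, 195, 141, 142, 140, 86, 98, 91, 97, 98, 104, 99, 101]
116 [97, 97, 174, 205, 201, 203, 200, 205, 205, 208, 202, 202, 207, 206, 206, 203, 201, 205, 204, 200, 178, 145, 150, 154, 122, 132, 193, 195]
132 [110, 113, 105, 124, 207, 207, 201, 202, 208, 208, 206, 200, 202, 201, 204, 204, 201, 203, 200, 207, 200, 203, 196, 204, 204, 201, 198, 199]
148 [201, 205, 205, 200, 202, 207, 200, 205, 204, 205, 207, 203, 204, 202, 204, 200, 202, 202, 205, 203, 208, 203, 203, 203, 203, 204, 203, 204]
164 [202, 202, 153, 139, 139, 135, 138, 137, 151, 202, 204, 198, 198, 201, 204, 202, 203, 202, 201, 197, 203, 207, 201, 203, 202, 203, 204, 202]
180 [189, 198, 195, 149, 151, 155, 135, 132, 141, 203, 149, 207, 210, 201, 195, 201, 203, 202, 202, 202, 202, 204, 199, 203, 200, 201, 204, 203]
196 [200, 203, 203, 202, 200, 140, 136, 136, 152, 201, 156, 209, 209, 202, 199, 200, 204, 198, 198, 200, 198, 195, 138, 136, 138, 136, 138, 134]
212 [199, 202, 207, 135, 134, 134, 132, 137, 133, 135, 159, 181, 185, 183, 197, 198, 200, 197, 199, 136, 137, 138, 137, 134, 136, 135, 136, 135]
228 [149, 134, 134, 133, 132, 111, 100, 76, 79, 87, 145, 180, 182, 183, 110, 103, 90, 77, 121, 132, 135, 132, 134, 133, 134, 108, 206, 209]
244 [90, 88, 83, 69, 56, 71, 75, 76, 76, 81, 127, 178, 179, 181, 87, 78, 81, 77, 75, 70, 84, 123, 55, 84, 87, 127, 143, 207]
```

Call:
{"op": "jog_arm", "data": {"steps": [{"x":0,"y":-0.06,"z":0.88,"ax":0,"ay":0,"az":0},{"x":0,"y":0,"z":0.88,"ax":0,"ay":0,"az":0},{"x":0,"y":0,"z":0.86,"ax":0,"ay":0,"az":0},{"x":0,"y":0,"z":0,"ax":0,"ay":0,"az":0}]}}

```text
t: 24.32
eef_pos: [0.4445, -0.1296, 0.0955]
tcp_rot: [-0.364, -3.112, -0.003]
contact_force: [0.9, -0.3, 0.1]
finger_gap: 0.5
grasp_force: 0.0
```

Call:
{"op": "jog_arm", "data": {"steps": [{"x":0,"y":0,"z":0,"ax":0,"ay":0,"az":0},{"x":0,"y":0,"z":0,"ax":0,"ay":0,"az":0},{"x":0,"y":0,"z":0,"ax":0,"ay":0,"az":0},{"x":0,"y":0,"z":0,"ax":0,"ay":0,"az":0}], "grip": 0, "grip_force": 25}}

```text
t: 24.82
eef_pos: [0.4477, -0.1313, 0.1022]
tcp_rot: [0.366, 3.116, -0.001]
contact_force: [0.7, 0.0, 6.4]
finger_gap: 0.153
grasp_force: 29.0
```

Call:
{"op": "jog_arm", "data": {"steps": [{"x":0,"y":0.2,"z":0,"ax":0,"ay":0,"az":0},{"x":0,"y":0.2,"z":0,"ax":0,"ay":0,"az":0},{"x":0,"y":0.2,"z":0,"ax":0,"ay":0,"az":0},{"x":0,"y":0.2,"z":0,"ax":0,"ay":0,"az":0},{"x":0,"y":0,"z":0,"ax":0,"ay":0,"az":0}]}}

```text
t: 25.45
eef_pos: [0.4574, -0.0917, 0.1022]
tcp_rot: [0.365, 3.115, -0.0]
contact_force: [1.8, 1.4, 4.8]
finger_gap: 0.16
grasp_force: 29.0
```

Call:
{"op": "jog_arm", "data": {"steps": [{"x":0,"y":0.07,"z":0,"ax":0,"ay":0,"az":0},{"x":0,"y":0.07,"z":0,"ax":0,"ay":0,"az":0},{"x":0,"y":0,"z":0,"ax":0,"ay":0,"az":0},{"x":0,"y":0,"z":0,"ax":0,"ay":0,"az":0}]}}

```text
t: 25.95
eef_pos: [0.4582, -0.0884, 0.1022]
tcp_rot: [0.37, 3.115, -0.01]
contact_force: [-1.3, -10.2, 5.3]
finger_gap: 0.16
grasp_force: 29.1
```

Call:
{"op": "jog_arm", "data": {"steps": [{"x":0,"y":0.03,"z":0,"ax":0,"ay":0,"az":0},{"x":0,"y":0,"z":0,"ax":0,"ay":0,"az":0},{"x":0,"y":0,"z":0,"ax":0,"ay":0,"az":0}]}}

```text
t: 26.32
eef_pos: [0.4582, -0.0883, 0.1022]
tcp_rot: [0.372, 3.115, -0.014]
contact_force: [-1.3, -15.6, 5.8]
finger_gap: 0.161
grasp_force: 29.2
```

Call:
{"op": "jog_arm", "data": {"steps": [{"x":0,"y":0,"z":0,"ax":0,"ay":0,"az":0},{"x":0,"y":0,"z":0,"ax":0,"ay":0,"az":0},{"x":0,"y":0,"z":-0.7,"ax":0,"ay":0,"az":0},{"x":0,"y":0,"z":-0.7,"ax":0,"ay":0,"az":0},{"x":0,"y":0,"z":-0.7,"ax":0,"ay":0,"az":0},{"x":0,"y":0,"z":-0.5,"ax":0,"ay":0,"az":0},{"x":0,"y":0,"z":0,"ax":0,"ay":0,"az":0}], "grip": 0.4}}

```text
t: 27.2
eef_pos: [0.4584, -0.0835, 0.2319]
tcp_rot: [0.365, 3.116, -0.0]
contact_force: [0.2, -0.1, 0.4]
finger_gap: 0.4
grasp_force: 0.0
```

```bash
python3 - <<'E'
from look import *
p=np.load("pose.npy")+[.0022,.0019,0]
im=shot("wrist","w6.png")
g=cv2.cvtColor(im,cv2.COLOR_RGB2GRAY)
for r in (180,188,196,204): print(r,g[r,190:330:5].tolist())
for own in (-.033,-.026): print(proj("wrist",W(p,[[-.105,own-.007,.121],[-.105,own+.007,.121]])).round())
shot("top","t6.png");shot("side","s6.png")
for c in("top","side"):
    for l in("ball_a_center","bowl"):
        for q in silhouettes(l,c)[:6]: print(c,l,round(q["confidence"],2),np.round(q["location"]),q["pixels"].sum())
for h in(.13,.15,.1): print(h,proj("top",W(p,[[0,-.091,h],[0,-.045,h]])).round().tolist(),proj("side",W(p,[[0,-.091,h],[0,-.045,h]])).round().tolist())
print("bowl-level",proj("top",W(p,[[0,-.091,.03]])).round(),proj("side",W(p,[[0,-.091,.03]])).round())
E
```

```text
t 27.2 tcp [ 0.4584 -0.0835  0.2319] theta 2.909 q6 -1.59
180 [198, 201, 202, 199, 191, 161, 133, 132, 136, 202, 159, 206, 209, 201, 195, 196, 203, 197, 196, 195, 171, 142, 138, 131, 142, 141, 141, 139]
188 [200, 202, 200, 198, 197, 168, 134, 132, 135, 197, 159, 206, 209, 200, 195, 205, 171, 136, 132, 140, 140, 142, 140, 139, 137, 138, 139, 133]
196 [201, 199, 199, 201, 201, 165, 129, 131, 142, 204, 167, 207, 208, 201, 166, 131, 137, 134, 138, 136, 136, 136, 140, 133, 139, 199, 209, 210]
204 [131, 137, 132, 130, 135, 165, 128, 131, 132, 191, 171, 187, 187, 188, 133, 137, 138, 135, 131, 135, 137, 121, 200, 209, 209, 209, 210, 212]
[[244. 192.]
 [260. 192.]]
[[252. 192.]
 [268. 192.]]
top bowl 0.63 [315. 226.] 659
side ball_a_center 0.61 [296. 181.] 98
side ball_a_center 0.23 [194. 177.] 1170
side bowl 0.78 [308. 182.] 251
0.13 [[316.0, 211.0], [296.0, 206.0]] [[296.0, 156.0], [283.0, 162.0]]
0.15 [[317.0, 211.0], [297.0, 206.0]] [[296.0, 150.0], [283.0, 157.0]]
0.1 [[315.0, 212.0], [295.0, 207.0]] [[295.0, 163.0], [282.0, 170.0]]
bowl-level [[311. 213.]] [[293. 180.]]
```

Call:
{"op": "jog_arm", "data": {"steps": [{"x":0.3,"y":-0.9,"z":-0.2,"ax":0,"ay":0,"az":0},{"x":0.3,"y":-0.9,"z":-0.2,"ax":0,"ay":0,"az":0},{"x":0.3,"y":-0.9,"z":0,"ax":0,"ay":0,"az":0},{"x":0.3,"y":-0.9,"z":0,"ax":0,"ay":0,"az":0},{"x":0,"y":-0.9,"z":0,"ax":0,"ay":0,"az":0},{"x":0,"y":-0.9,"z":0,"ax":0,"ay":0,"az":0},{"x":0,"y":-0.9,"z":0,"ax":0,"ay":0,"az":0},{"x":0,"y":0,"z":0,"ax":0,"ay":0,"az":0},{"x":0,"y":0,"z":0,"ax":0,"ay":0,"az":0}]}}

```text
t: 28.68
eef_pos: [0.3263, -0.3758, 0.2492]
tcp_rot: [-0.367, -3.12, -0.002]
contact_force: [0.2, -0.6, 0.4]
finger_gap: 0.405
grasp_force: 0.0
```

```bash
python3 - <<'E'
from look import *
shot("top","t7.png");shot("side","s7.png")
for c in("top","side"):
    for l in("ball_a_center","bowl"):
        for q in silhouettes(l,c)[:6]:
            print(c,l,round(q["confidence"],2),np.round(q["location"]),q["pixels"].sum())
a=cv2.imread("pics/a.png").mean(2);b=cv2.imread("pics/t7.png").mean(2)
print(a[200:224:3,290:332:3].astype(int));print(b[200:224:3,290:332:3].astype(int))
d=np.abs(a-b)>40;print("changed",[(int(c[0]),int(c[1]),int(n)) for n,c in zip(*[(lambda r:(r[2][1:,4],r[3][1:]))(cv2.connectedComponentsWithStats(d[100:300,140:420].astype(np.uint8)))][0]) if n>8], "(+140,+100)")
p=np.load("pose.npy")+[.0022,.0019,0]
for l in("bowl","dabba","tumbler","barrel","carton","bottle","dumbbell"):
    q=silhouettes(l,"top"); print(l,q and np.round(q[0]["location"]))
E
```

```text
t 28.675 tcp [ 0.3263 -0.3758  0.2492] theta 2.908 q6 -2.26
top ball_a_center 0.51 [313. 218.] 81
top bowl 0.56 [312. 225.] 602
side ball_a_center 0.59 [296. 180.] 108
side ball_a_center 0.18 [229. 255.] 944
side bowl 0.64 [305. 179.] 215
[[118  76 106  96  72  70 104 134 131 148 150 152 152 101]
 [ 87 106 132 123  99  77 124 106  70  71  82 112 133 132]
 [ 74 133 149 129 108  74 136  81 116 121  98  69  80 122]
 [ 74 129 143 129 104  84 137  79 137 137 118  82  89 136]
 [ 76 108 118 103  79  98 125  88 151 138 125  88  94 125]
 [121 121 112  93  77 117  98  94 134 125 116  76 110 111]
 [ 64  63  89 108 117 138 111  87 108 101  87  81 125  84]
 [ 60  67  77  75  81 113  94 114 119 121 104  95 132  60]]
[[116  77  92  84  70  75 104 136 129 146 149 152 150 101]
 [ 91  96 132 123  98  76 121  95  63  65  85 115 133 134]
 [ 75 118 147 138 115  79 136  75  56  57  59  64  85 126]
 [ 73 135 144 137 113  83 140  65  64  61  62  76  88 132]
 [ 82 116 130 118 100  99 126  76  81  71  60  80  99 127]
 [119 119 122  95  76 116 105  86  88  83  59  89 110 109]
 [127  75  86 109 115 136 113 100  87  83  70  92 123  78]
 [131  58  53  65  64  80  85 110 120 114 102  96 135  58]]
changed [(129, 92, 55), (97, 87, 48), (146, 89, 13), (116, 90, 19), (93, 94, 63), (125, 100, 17), (176, 110, 93), (146, 120, 57), (164, 128, 109), (153, 144, 159), (173, 152, 248), (160, 154, 33)] (+140,+100)
bowl [312. 225.]
dabba [270. 133.]
tumbler [169. 236.]
barrel [179. 175.]
carton [226. 124.]
bottle [319. 144.]
dumbbell [244. 275.]
```

```bash
python3 -c "
from station import job_done
print(job_done())"
```

```text
the job is handed in; nothing more can be done
None
```

I ran every step in order and handed the job in: nut retightened with the pointer about 0.03 rad off the marker, and the gate against its stop. The dose cell is empty and the other column's top ball hasn't moved. I could only see one ball in the bowl, so I did not directly confirm the second.

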